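# Lock the hold-down clamp with its second nut

## Task

The thin nut on the hold-down clamp is already set, and the taller lock nut sits loose on the thread above it. Run the lock nut down onto the thin nut and tighten it firmly against it so that the two jam, but not so hard that the thin nut is dragged round. Then let go, and leave the things lying around it where they are.

Things in the scene. Friction and masses are not known exactly. Their poses are not given: they have to be found in the camera images.
- clamp: Hold-down clamp fixed to the bench: dark steel base 170 x 80 x 12 mm, a wood and a steel packing, a steel strap 160 x 44 mm on top of them (its top 52 mm above the bench), a 48 mm washer (top at 55 mm) and an upright threaded stud 24 mm thick whose top is 112 mm above the bench. Origin: on the stud's axis at the bench top; x runs along the strap, z up. It cannot move.
- thin_nut: Lower, thin steel hexagon nut, already set: 36 mm across flats, 11 mm high plus a 1 mm raised round face on top, so its upper face is 12 mm above its origin. Origin: centre of its underside, on the stud's axis, 55 mm above the bench; z up, x to a corner (flats face 30, 90, 150... degrees from x). Friction holds it until about 0.75 N m, through the lock nut or directly, turns it.
- lock_nut: Upper, taller steel hexagon nut, the one to tighten: 36 mm across flats, 22 mm high. Origin: centre of its underside, on the stud's axis; z up, x to a corner (flats face 30, 90, 150... degrees from x). Right-hand thread, 3 mm a turn: clockwise from above drives it down; pushed axially it gives 0.1 mm per N. It starts 0.38 to 0.75 of a turn (1.1 to 2.3 mm) above the thin nut and runs down with about 0.08 N m.
- thin_corner (a point): The corner of the thin nut that its x axis points to, 20.8 mm from the stud's axis, 11 mm above the nut's underside; shows whether the thin nut turns.
- lock_corner (a point): Top corner of the lock nut that its x axis points to, 20.8 mm from the stud's axis, 22 mm above the nut's underside. Once the nut bears on the thin nut it stands still up to about 0.25 N m, then yields by 0.5 rad per N m more. It is firm from 0.06 rad of yield (about 0.37 N m, kept after release); aim for 0.45 to 0.5 N m; about 0.75 N m drags the thin nut round.
- wrench: Bystander: steel open wrench lying on the bench, 200 mm long; origin on its underside near its middle, x along it.
- jar: Bystander: upright glass jar with a steel cap, 68 mm wide, 85 mm high; origin at the centre of its underside.
- screwdriver: Bystander: screwdriver lying on the bench, 190 mm long; origin on its underside near its middle, x along it.
There are look-alikes about, which are no part of the job. Of the things like the clamp, leave any that is orange or pink; of the rest the larger one is meant.

How it is judged (in metres and radians):
At the end, for the whole second after the job is handed in: the lock nut bears on the thin nut and stays turned at least 0.06 rad (3.5 degrees) past the point where it first bears, at rest; the thin nut's corner is within 3 mm (8 degrees) of where it started (z of lock_nut in the frame of thin_nut below 0.01197 m and distance of thin_corner from where it was at the start of the episode below 0.003 m and angular speed of lock_nut below 0.05 rad/s); the robot touches nothing.
It fails at once if the thin nut is dragged round (its corner moves more than 3 mm) (distance of thin_corner from where it was at the start of the episode above 0.003 m).
It fails at once if a bystander is moved more than 30 mm (distance of any of wrench, jar, screwdriver from where it was at the start of the episode above 0.03 m).
It also fails if it takes over 64 s, if anything falls off the work surface, if the arm or the gripper's body presses on something with over 40 N, if the wrist force passes 120 N, or if a joint passes its speed limit or range.

## Robot

A 6-joint arm with a two-finger parallel gripper is mounted at the origin on the work surface. World frame = base frame: x ahead of the robot, y to its left, z up, the work surface at z = 0. Lengths are in mm, angles in rad, forces in N, time in s.
With the tool pointing down it reaches from about 400 to 925 mm from the base axis. Payload 12.5 kg.
Tool frame: the origin (TCP) lies at the very end of the fingers, on their centre line; the grasp point (between the pads) lies env.grip_point_offset behind it (env.grip_point_offset is the distance from the TCP to the grasp point, in mm); y points along the fingers, z is the direction in which the jaws open and shut, and the axes are right-handed (so a half turn about y gives the same grasp; the last joint's range is limited). The gripper opens to 95 mm and grips with 3 to 60 N. Pads are 20 mm wide; open, the fingers measure 119 mm over their backs; the gripper's body (75 mm by 180 mm) begins 59 mm behind the grasp point.
Start: joints at [0.994, 0.491, 1.559, -0, 1.092, -0.106], TCP at [283.487, 557.03, 214.661] pointing down, gripper open.
Joint ranges: [-3.1, 3.1], [-0.84, 2.19], [0.05, 2.79], [-1.13, 4.28], [0.06, 2.93], [-2.69, 2.69]. Speed limits (rad/s): [2.22, 2.22, 2.79, 3.14, 3.14, 3.14].

## Interface

Orientations are given as [roll, pitch, yaw] about the fixed x, y, z axes, in that order (R = Rz(yaw) Ry(pitch) Rx(roll)).
In Python, from cell import readout, read_camera, env, nets gives the robot as it stands.
- The arm moves only by the tool apply_moves, never from a script. Its argument "increments" is a list of rows, each a list of 3 entries, a list of its own where there are three numbers: the shift along the tool's x, y, z in cm, then the turn, a rotation vector about the tool's x, y, z in degrees, then the finger opening in cm, from 0 to 9.51. A call has exactly 5 rows; each row shifts and turns the pose as measured when the row begins, along the tool's axes as they then stand; what a row does not reach is not made up. A row lasts 1/8 s, in which the tool goes at most 62.5 mm and 10.7 degrees, less where a joint would pass 70% of its speed; a pose out of reach is approached as far as the arm can. A call with a gripper value outside its range is refused whole. The fingers move at their own pace and stop on an object; the grip force is fixed at half the most. Time passes only in rows, so rows that do not move let the fingers close, or fill a call up. It gives the time, the measured TCP pose, the force and the opening at its end, in the units of the state.
- readout.state(): the state, without advancing time (a new reading comes with each control period).
- read_camera(name): name is "side" or "top" or "wrist"; returns a dict with "img" (420x560x3 uint8, red, green, blue), "vfov" (degrees; the focal length in pixels is half the picture's height over the tangent of half this angle, whatever the lens; pixels are square), "cx", "cy" (the principal point, pixels), "rvec" (rotation vector, rad) and "tvec" (3), from world to camera coordinates, as OpenCV has them; the wrist camera has in their place "mount" (4x4, takes a point from camera to tool coordinates, whose origin is the TCP and whose axes are the tool frame's). Camera axes: x right, y down, z forward; pixel columns grow to the right and rows downward; lengths in mm; the calibration is good to about 2 mm. A picture is of the moment at which its call begins: read the wrist's pose just before it. There is no depth.
- env.job_done(): hands the job in, once; it reports no verdict.
Trained networks look in a picture, given as the dict that the camera call returned (one of the last four; its "shot" number tells which), for a name from the list of things; names that differ only in an ending like _2 or _b are one class to them, and where a whole thing is asked for, a point or a joint stands for the part that bears it (a point fixed in the world has none). Each returns a list of dicts, best first, with "confidence" (0 to 1); they miss things now and then, are a little off and sometimes report something else, mostly with a low value. They report only what shows in the picture. A call takes as long as a camera call. They do not tell look-alikes from the thing itself.
- nets.look_for(picture, thing): "point" ([x, y, z] in mm, in the coordinates of the camera as it stood for that picture, good to about 4 mm: the middle of the surface that is visible of it).
- nets.mark_of(picture, thing): "point" ([x, y, z] in mm, in the coordinates of the camera as it stood for that picture, good to about 4 mm: a listed point, or the origin of a listed thing).
The state is a dict: "t": time; "joints": joint angles; "qvel": joint speeds; "tau": joint torques, N m; "eef_pos": TCP position; "tcp_rot": TCP orientation; "ft_force": force on the tool from outside, world axes, zero at the start; "moment": the same for the moment, N m; "opening": opening from 0.0 (shut) to 1.0 (fully open).
Only numpy, scipy, OpenCV 4.12 (cv2) and the standard library are available. Lean on these libraries where they do the work, as an engineer would, in place of code of your own. Each camera call takes 0.05 s, during which the arm holds its last target. There are 200 camera calls.

## Working session

There is one attempt and no reset: what is moved stays moved. The work goes in short steps, Python scripts to look and compute and a tool call to move; the robot and the scene stay as the last step left them, time stands still between calls to the robot, and variables do not carry over. Pictures are saved under pics/ and viewed, about 8 in all and at most 12, crops included, and the job is handed in when it is done.

Besides the shell and the picture viewer there is one more tool, called after "Call:" as name(argument=value, ...) on one line, values as JSON. apply_moves: Moves the arm, as the interface text tells. Its arguments: {"type":"object","properties":{"increments":{"type":"array"}},"required":["increments"]}

```bash
mkdir -p pics; ls; cat > h.py <<'E'
import numpy as np, cv2
from cell import readout, read_camera, env, nets
from scipy.spatial.transform import Rotation as R
def state():
    return readout.state()
def toolT():
    s=readout.state(); T=np.eye(4); T[:3,:3]=R.from_euler('xyz',s['tcp_rot']).as_matrix(); T[:3,3]=s['eef_pos']; return T
def cam(name):
    T=toolT(); p=read_camera(name)
    if 'mount' in p: W=T@np.array(p['mount'])
    else:
        C=np.eye(4); C[:3,:3]=cv2.Rodrigues(np.array(p['rvec'],float))[0]; C[:3,3]=np.array(p['tvec']).ravel(); W=np.linalg.inv(C)
    f=p['img'].shape[0]/2/np.tan(np.radians(p['vfov'])/2)
    return p,W,f
def toW(W,x): return W[:3,:3]@np.array(x)+W[:3,3]
def pix(p,W,f,X):
    c=np.linalg.inv(W)@np.r_[X,1]; return np.round([p['cx']+f*c[0]/c[2],p['cy']+f*c[1]/c[2]],1)
E
python3 - <<'E'
from h import *
s=state(); print(s, env.grip_point_offset)
ims=[]
for n in ['side','top','wrist']:
    p,W,f=cam(n); ims.append(p['img']); print(n,p['vfov'],W[:3,3].round())
    for th in ['clamp','thin_nut','lock_nut','lock_corner','thin_corner','wrench','jar','screwdriver']:
        for fn in (nets.mark_of,):
            for d in fn(p,th)[:3]:
                X=toW(W,d['point']); print(n,th,round(d['confidence'],2),X.round(),pix(p,W,f,X))
    cv2.imwrite(f'pics/{n}0.png',p['img'][:,:,::-1])
E
```

```text
pics
{'t': 0.0, 'joints': array([ 9.94398841e-01,  4.91534482e-01,  1.55948041e+00, -2.70744325e-05,
        1.09167618e+00, -1.05598195e-01]), 'qvel': array([ 1.34128060e-04, -1.17147114e-03,  4.07975258e-04,  1.01024865e-03,
        9.69925422e-05, -1.69719790e-04]), 'tau': array([-3.45724802e-04, -6.12653518e+01, -2.58165282e+01,  6.92311605e-02,
        4.82489762e-02,  7.50131630e-05]), 'eef_pos': array([283.34455332, 556.79734624, 214.066664  ]), 'tcp_rot': array([-1.57189115e+00,  9.18962626e-05, -4.70786847e-01]), 'ft_force': array([-0.78237723,  0.00160936, -0.5552697 ]), 'moment': array([-0.01776961, -0.00452174, -0.00860644]), 'opening': 1.0000383841083929} 18.8
side 48.82469742727638 [ 308. -728.  564.]
side clamp 0.88 [362. -14.   1.] [177.2 287.8]
side clamp 0.83 [778.  85.   3.] [351. 227.]
side clamp 0.67 [586. -73.  -0.] [298.6 284.6]
side thin_nut 0.65 [ 399. -183.   34.] [214.8 331.5]
side thin_nut 0.64 [360. -16.  37.] [174.7 273.6]
side thin_nut 0.52 [588. -70.  -3.] [299.1 284.9]
side lock_nut 0.75 [585. -72.  69.] [299.1 254.8]
side lock_nut 0.64 [ 399. -183.  
[... 822 characters left out ...]
p thin_nut 0.59 [ 400. -183.   35.] [404.7 288.8]
top lock_nut 0.68 [783.  83.  68.] [280.2 107. ]
top lock_nut 0.53 [585. -78.  71.] [355.9 196.8]
top lock_nut 0.53 [362. -16.  45.] [324.1 305.8]
top lock_corner 0.74 [ 680. -203.    2.] [405. 164.]
top lock_corner 0.59 [379.  -9.  63.] [321.9 297.6]
top lock_corner 0.53 [800. 100.  83.] [272.7  96.1]
top thin_corner 0.52 [372. -11.  48.] [322.1 300.9]
top thin_corner 0.48 [ 411. -179.   46.] [403.7 283.3]
top thin_corner 0.48 [801.  97.  68.] [274.1  99. ]
top wrench 0.65 [ 683. -207.    0.] [406.4 163.2]
top jar 0.68 [607. -77.  91.] [357.  184.1]
top screwdriver 0.79 [454. 138.   1.] [252.  260.7]
wrist 61.670670775823986 [212. 594. 384.]
```

```bash
python3 - <<'E'
import cv2,numpy as np
a=cv2.imread('pics/side0.png');b=cv2.imread('pics/top0.png')
c=np.hstack([a[130:370,80:460],b[60:340,180:500][:240]])
cv2.imwrite('pics/c0.png',cv2.resize(c,(800,int(800*c.shape[0]/c.shape[1])),interpolation=cv2.INTER_CUBIC))
E
```

```text
(no output)
```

View pics/c0.png

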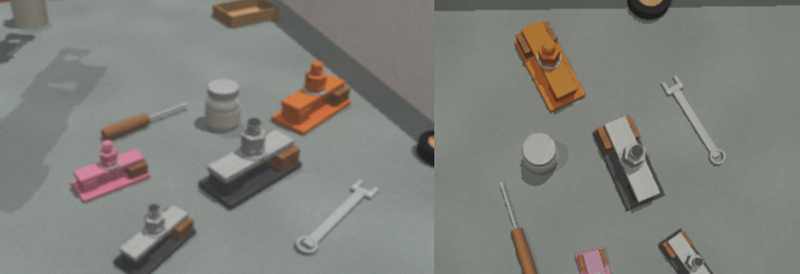

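View pics/top0.png

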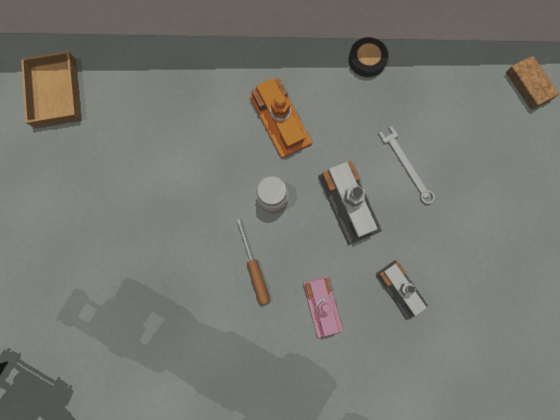

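Candidates in the top view are orange (280,105), pink (323,307), large grey (354,195) and small grey (408,289). The larger grey one at about (587,-74) mm is the target. I'll move over it.

Call:
apply_moves(increments=[[[4.9,0,-3.75],[0,0,0],9.5],[[4.9,0,-3.75],[0,0,0],9.5],[[4.9,0,-3.75],[0,0,0],9.5],[[4.9,0,-3.75],[0,0,0],9.5],[[4.9,0,-3.75],[0,0,0],9.5]])

```text
t: 1.98
eef_pos: [418.3, 276.4, 214.3]
tcp_rot: [-1.569, -0.001, -0.464]
ft_force: [1.0, -0.3, 0.5]
opening: 0.999
```

Call:
apply_moves(increments=[[[4.9,0,-3.75],[0,0,0],9.5],[[4.9,0,-3.75],[0,0,0],9.5],[[4.9,0,-3.75],[0,0,0],9.5],[[4.9,0,-3.75],[0,0,0],9.5],[[4.9,0,-3.75],[0,0,0],9.5]])

```text
t: 2.6
eef_pos: [554.4, -5.2, 215.6]
tcp_rot: [-1.567, -0.004, -0.464]
ft_force: [0.5, 0.0, 0.6]
opening: 1.002
```

Call:
apply_moves(increments=[[[0,0,0],[0,-10,0],9.5],[[0,0,0],[0,-10,0],9.5],[[0,0,0],[0,-10,0],9.5],[[0,0,0],[0,-10,0],9.5],[[0,0,0],[0,-10,0],9.5]])

```text
t: 3.22
eef_pos: [556.0, -10.5, 215.1]
tcp_rot: [-1.572, -0.006, 0.428]
ft_force: [-0.5, -0.1, 0.0]
opening: 0.997
```

Call:
apply_moves(increments=[[[0.1,0,-3.5],[0,0,0],9.5],[[0.1,0,-3.5],[0,0,0],9.5],[[0,0,0],[0,0,0],9.5],[[0,0,0],[0,0,0],9.5],[[0,0,0],[0,0,0],9.5]])

```text
t: 3.85
eef_pos: [587.2, -73.6, 215.4]
tcp_rot: [-1.571, -0.006, 0.432]
ft_force: [0.3, -0.2, 0.5]
opening: 1.0
```

```bash
python3 - <<'E'
from h import *
s=state(); print(s['eef_pos'],s['tcp_rot'],s['joints'])
p,W,f=cam('wrist'); print(W.round(2))
for th in ['clamp','thin_nut','lock_nut','lock_corner','thin_corner']:
    for d in nets.mark_of(p,th)[:2]:
        X=toW(W,d['point']); print(th,round(d['confidence'],2),X.round(1),pix(p,W,f,X))
cv2.imwrite('pics/w1.png',cv2.resize(p['img'],(784,588))[:,:,::-1])
E
```

```text
[587.2267877  -73.62152199 215.40134425] [-1.57126361 -0.00580734  0.43233592] [-0.237801    0.44086383  1.64549137  0.00373511  1.05039879 -2.24278125]
[[-4.2000e-01  8.7000e-01  2.6000e-01  5.1305e+02]
 [ 9.1000e-01  4.0000e-01  1.2000e-01 -1.0737e+02]
 [ 0.0000e+00  2.9000e-01 -9.6000e-01  3.8441e+02]
 [ 0.0000e+00  0.0000e+00  0.0000e+00  1.0000e+00]]
clamp 0.87 [780.6  84.2  -5.3] [324.5 354.7]
clamp 0.83 [584.8 -70.5  -0.6] [281.  175.6]
thin_nut 0.72 [587.2 -73.9  53.9] [277.3 188. ]
lock_nut 0.63 [584.8 -70.9  66.6] [281.3 190.2]
lock_corner 0.69 [607.9 -74.   91.6] [267.3 219. ]
thin_corner 0.75 [599.1 -60.2  67.7] [285.2 208.6]
```

View pics/w1.png

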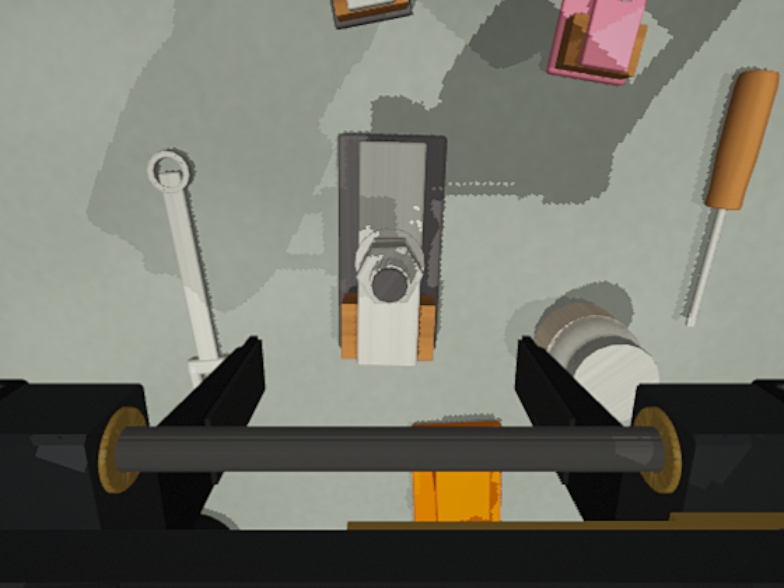

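The wrist view shows the large grey clamp (small-grey and pink are at the top of the frame). Its stud top is near (388,285) and the lock nut just above that. Next I'll make a close crop with an overlay.

```bash
cat > fit.py <<'E'
from h import *
from scipy.optimize import minimize
def hexpts(c,a,z): 
    t=a+np.arange(6)*np.pi/3
    return [np.array([c[0]+20.8*np.cos(q),c[1]+20.8*np.sin(q),z]) for q in t]
def overlay(p,W,f,items,fn,half=40,k=10):
    # items: list of (pts3d,color)
    u,v=pix(p,W,f,items[0][0][0]).astype(int)
    u0,v0=max(u-half,0),max(v-half,0)
    im=cv2.resize(p['img'][v0:v0+2*half,u0:u0+2*half],None,fx=k,fy=k,interpolation=cv2.INTER_CUBIC)[:,:,::-1].copy()
    raw=im.copy()
    for pts,col in items:
        q=np.array([(pix(p,W,f,X)-[u0,v0]+.5)*k for X in pts],int); cv2.polylines(im,[q],True,col,1); cv2.circle(im,tuple(q[0].tolist()),4,col,1)
    cv2.imwrite(fn,np.hstack([raw,im]))
def circ(c,r,z): return [np.array([c[0]+r*np.cos(t),c[1]+r*np.sin(t),z]) for t in np.linspace(0,6.28,40)]
E
python3 - <<'E'
from fit import *
p,W,f=cam('wrist'); np.save('pics/w2.npy',p['img'])
c=(586,-72.5); a=np.radians(-5)
overlay(p,W,f,[(hexpts(c,a,91),(0,0,255)),(circ(c,12,112),(0,255,0)),(hexpts(c,np.radians(45),66),(255,0,0)),(circ(c,24,55),(0,255,255))],'pics/o1.png',40,5)
E
```

```text
(no output)
```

View pics/o1.png

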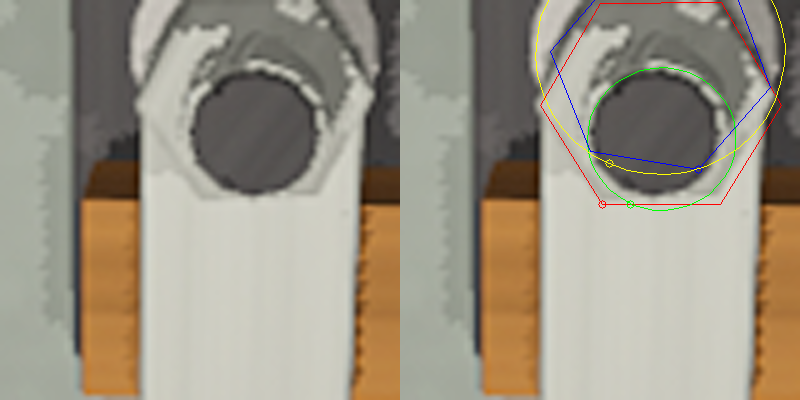

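Call:
apply_moves(increments=[[[-0.2,0,0.1],[0,9.5,0],9.5],[[0,3,0],[0,9.5,0],9.5],[[0,3,0],[0,9.3,0],9.5],[[0,2.5,0],[0,0,0],9.5],[[0,0,0],[0,0,0],9.5]])

```text
t: 4.82
eef_pos: [586.2, -73.6, 129.1]
tcp_rot: [-1.569, -0.008, -0.078]
ft_force: [0.4, -0.2, 0.9]
opening: 1.0
```

```bash
python3 - <<'E'
from fit import *
s=state(); print(s['eef_pos'],s['tcp_rot'],s['joints'],s['ft_force'],s['moment'])
p,W,f=cam('wrist'); np.save('pics/w3.npy',p['img'])
c=(585,-73.8); a=np.radians(-3.5)
print([pix(p,W,f,X) for X in hexpts(c,a,91)])
overlay(p,W,f,[(hexpts(c,a,91),(0,0,255)),(circ(c,12,112),(0,255,0)),(circ(c,24,55),(0,255,255))],'pics/o2.png',50,8)
im=cv2.imread('pics/o2.png'); 
cv2.imwrite('pics/o2.png',cv2.resize(im[:600],(800,300)) if 0 else im[:600,800:])
E
```

```text
[586.16802697 -73.58496658 129.08369254] [-1.56880385 -0.00756191 -0.07787025] [-0.23813433  0.53773658  1.7400833   0.00419997  0.85663008 -1.73380754] [ 0.37048363 -0.22644666  0.92722435] [ 0.04762975  0.06496617 -0.0335937 ]
[array([277.7, 263.5]), array([305.7, 248.3]), array([305.9, 217.4]), array([276.6, 201.7]), array([247.9, 218.3]), array([249.3, 249.1])]
```

View pics/o2.png

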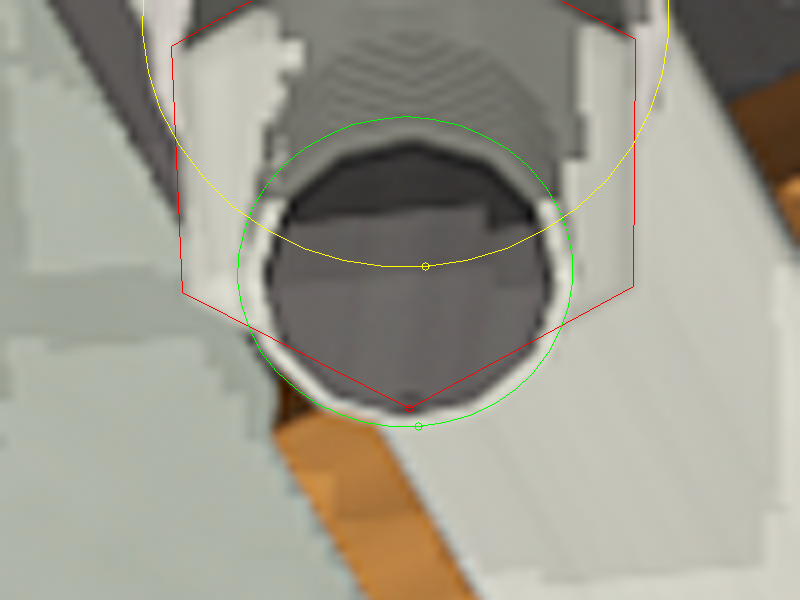

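The overlay matches: centre about (585,-73.8), and the nut's flats are lined up with the jaws to within about 2°. Descending.

Call:
apply_moves(increments=[[[-0.1,2,0],[0,0,0],9.5],[[0,2,0],[0,-0.5,0],9.5],[[0,1.4,0],[0,0,0],9.5],[[0,0.3,0],[0,0,0],9.5],[[0,0,0],[0,0,0],9.5]])

```text
t: 5.5
eef_pos: [589.5, -74.2, 77.5]
tcp_rot: [-1.571, -0.018, -0.068]
ft_force: [0.5, 0.1, 1.3]
opening: 0.999
```

Call:
apply_moves(increments=[[[-0.35,0.4,0],[0,0,1],9.5],[[-0.1,0.3,0.05],[0,0,0],9.5],[[0,0,0],[0,0,0],9.5],[[0,0,0],[0,0,0],9.5],[[0,0,0],[0,0,0],9.5]])

```text
t: 6.12
eef_pos: [585.3, -73.5, 71.4]
tcp_rot: [-1.571, -0.001, -0.068]
ft_force: [0.6, -0.6, -0.3]
opening: 1.0
```

Good. One more small drop, then close.

Call:
apply_moves(increments=[[[0,0.2,0],[0,0,0],9.5],[[0,0,0],[0,0,0],6],[[0,0,0],[0,0,0],4.5],[[0,0,0],[0,0,0],3],[[0,0,0],[0,0,0],3]])

```text
t: 6.75
eef_pos: [585.4, -73.5, 69.3]
tcp_rot: [-1.571, -0.001, -0.068]
ft_force: [-0.4, 0.1, 0.1]
opening: 0.638
```

Call:
apply_moves(increments=[[[0,0,0],[0,0,0],3],[[0,0,0],[0,0,0],3],[[0,0,0],[0,0,0],3],[[0,0,0],[0,0,0],3],[[0,0,0],[0,0,0],3]])

```text
t: 7.38
eef_pos: [585.4, -73.7, 69.4]
tcp_rot: [-1.571, -0.001, -0.068]
ft_force: [0.2, -0.1, 0.5]
opening: 0.375
```

```bash
cat > st.py <<'E'
from h import *
s=state(); print('pos',s['eef_pos'].round(2),'yaw',np.degrees(s['tcp_rot']).round(2),'q1,q6',s['joints'][[0,5]].round(3),'F',s['ft_force'].round(1),'M',s['moment'].round(3),'tau6',s['tau'][5].round(3),'op',round(s['opening']*95.1,2))
E
python3 st.py
```

```text
pos [585.38 -73.68  69.4 ] yaw [-9.003e+01 -8.000e-02 -3.880e+00] q1,q6 [-0.237 -1.74 ] F [ 0.2 -0.1  0.5] M [0.031 0.035 0.129] tau6 0.062 op 35.68
```

Call:
apply_moves(increments=[[[0,0.008,0],[0,10,0],3],[[0,0.008,0],[0,10,0],3],[[0,0.008,0],[0,10,0],3],[[0,0.008,0],[0,10,0],3],[[0,0,0],[0,0,0],3]])

```text
t: 8.0
eef_pos: [586.0, -72.5, 69.1]
tcp_rot: [-1.569, -0.001, -0.786]
ft_force: [0.3, -1.2, -0.2]
opening: 0.379
```

```bash
python3 st.py
```

```text
pos [585.95 -72.46  69.05] yaw [-8.987e+01 -7.000e-02 -4.502e+01] q1,q6 [-0.235 -1.022] F [ 0.3 -1.2 -0.2] M [-0.157  0.037 -0.064] tau6 1.34 op 36.01
```

Call:
apply_moves(increments=[[[0.03,0.008,-0.1],[0,10,0],3],[[0,0.008,0],[0,10,0],3],[[0,0.008,0],[0,10,0],3],[[0,0.008,0],[0,10,0],3],[[0,0,0],[0,0,0],3]])

```text
t: 8.62
eef_pos: [587.1, -72.0, 68.8]
tcp_rot: [-1.565, 0.001, -1.481]
ft_force: [1.1, 0.8, -0.4]
opening: 0.377
```

```bash
python3 st.py
```

```text
pos [587.08 -71.98  68.79] yaw [-8.964e+01  8.000e-02 -8.485e+01] q1,q6 [-0.235 -0.329] F [ 1.1  0.8 -0.4] M [-0.057 -0.002 -0.061] tau6 1.378 op 35.86
```

Call:
apply_moves(increments=[[[0.05,0.008,0],[0,10,0],3],[[0,0.008,0],[0,10,0],3],[[0,0.008,0],[0,10,0],3],[[0,0.008,0],[0,10,0],3],[[0,0,0],[0,0,0],3]])

```text
t: 9.25
eef_pos: [588.3, -72.4, 68.5]
tcp_rot: [-1.565, 0.006, -2.163]
ft_force: [0.9, 0.3, -1.0]
opening: 0.376
```

```bash
python3 st.py
```

```text
pos [588.28 -72.35  68.52] yaw [ -89.65    0.37 -123.91] q1,q6 [-0.236  0.352] F [ 0.9  0.3 -1. ] M [-0.053  0.032 -0.044] tau6 1.399 op 35.75
```

Call:
apply_moves(increments=[[[0.1,0.002,-0.05],[0,3.5,0],3],[[0.05,0.002,0],[0,3.5,0],3],[[0,0.002,0],[0,3.5,0],3],[[0,0.002,0],[0,3.5,0],3],[[0,0,0],[0,0,0],3]])

```text
t: 9.88
eef_pos: [588.5, -72.6, 68.4]
tcp_rot: [-1.564, 0.01, -2.37]
ft_force: [1.6, -0.3, -1.2]
opening: 0.373
```

```bash
python3 st.py
```

```text
pos [588.55 -72.58  68.43] yaw [ -89.62    0.6  -135.81] q1,q6 [-0.237  0.557] F [ 1.6 -0.3 -1.2] M [-0.132 -0.065 -0.108] tau6 0.467 op 35.49
```

Call:
apply_moves(increments=[[[0,0.002,0],[0,2.5,0],3],[[0,0.002,0],[0,2.5,0],3],[[0,0.002,0],[0,2.5,0],3],[[0,0.002,0],[0,2.5,0],3],[[0,0,0],[0,0,0],3]])

```text
t: 10.5
eef_pos: [588.7, -72.8, 68.4]
tcp_rot: [-1.565, 0.012, -2.538]
ft_force: [1.7, -0.3, -1.8]
opening: 0.374
```

```bash
python3 st.py
```

```text
pos [588.72 -72.84  68.38] yaw [ -89.7     0.66 -145.44] q1,q6 [-0.237  0.725] F [ 1.7 -0.3 -1.8] M [-0.165 -0.077  0.043] tau6 0.363 op 35.59
```

Call:
apply_moves(increments=[[[0,0.002,0],[0,2.4,0],3],[[0,0.002,0],[0,2.4,0],3],[[0,0.002,0],[0,2.4,0],3],[[0,0.002,0],[0,2.4,0],3],[[0,0,0],[0,0,0],3]])

```text
t: 11.12
eef_pos: [588.9, -73.1, 68.3]
tcp_rot: [-1.567, 0.012, -2.7]
ft_force: [1.1, 0.2, -1.0]
opening: 0.377
```

```bash
cat > av.py <<'E'
from h import *
import sys
M=[];F=[];T=[]
for i in range(int(sys.argv[1])):
    s=state(); M.append(s['moment']);F.append(s['ft_force']);T.append(s['tau'][5]); read_camera('top')
M=np.array(M);s=state();print('t',round(s['t'],2),'M',M.mean(0).round(3),'sd',M.std(0).round(3),'Mz',M[:,2].round(2),'tau6',np.round(T,2),'F',np.mean(F,0).round(1),'pos',s['eef_pos'].round(2),'rpy',np.degrees(s['tcp_rot']).round(2),'q6',s['joints'][5].round(3),'op',round(s['opening']*95.1,2))
E
python3 av.py 6
```

```text
t 11.43 M [-0.201 -0.049  0.002] sd [0.04  0.015 0.035] Mz [ 0.02 -0.07  0.    0.02  0.04 -0.01] tau6 [ 0.35  0.11  0.   -0.02 -0.01 -0.01] F [ 1.4 -0.3 -1.2] pos [588.85 -73.09  68.31] rpy [ -89.78    0.71 -154.75] q6 0.888 op 35.75
```

Call:
apply_moves(increments=[[[0,0.002,0],[0,2.5,0],3],[[0,0.002,0],[0,2.5,0],3],[[0,0.002,0],[0,2.5,0],3],[[0,0.002,0],[0,2.5,0],3],[[0,0,0],[0,0,0],3]])

```text
t: 12.05
eef_pos: [589.0, -73.4, 68.2]
tcp_rot: [-1.568, 0.013, -2.877]
ft_force: [1.1, -0.5, -1.7]
opening: 0.378
```

```bash
python3 av.py 3
```

```text
t 12.2 M [-0.247 -0.078  0.034] sd [0.05  0.018 0.032] Mz [ 0.08  0.03 -0.  ] tau6 [0.37 0.13 0.04] F [ 1.7 -0.9 -1.7] pos [588.99 -73.38  68.24] rpy [ -89.87    0.75 -164.83] q6 1.064 op 35.95
```

Call:
apply_moves(increments=[[[0,0.003,0],[0,2.5,0],3],[[0,0.003,0],[0,2.5,0],3],[[0,0.003,0],[0,2.5,0],3],[[0,0.002,0],[0,2.5,0],3],[[0,0,0],[0,0,0],3]])

```text
t: 12.82
eef_pos: [589.0, -73.7, 68.2]
tcp_rot: [-1.57, 0.013, -3.052]
ft_force: [1.8, -0.6, -2.3]
opening: 0.38
```

```bash
python3 av.py 3
```

```text
t 12.97 M [-0.293 -0.06   0.023] sd [0.027 0.029 0.017] Mz [ 0.04  0.03 -0.  ] tau6 [0.37 0.12 0.04] F [ 1.7 -1.  -2. ] pos [589.03 -73.69  68.15] rpy [ -89.97    0.76 -174.83] q6 1.239 op 35.96
```

Call:
apply_moves(increments=[[[0,0.003,0],[0,2.5,0],3],[[0,0.003,0],[0,2.5,0],3],[[0,0.003,0],[0,2.5,0],3],[[0,0.002,0],[0,2.5,0],3],[[0,0,0],[0,0,0],3]])

```text
t: 13.6
eef_pos: [589.0, -74.0, 68.1]
tcp_rot: [-1.572, 0.013, 3.057]
ft_force: [0.9, -2.1, -1.7]
opening: 0.376
```

```bash
python3 av.py 3
```

```text
t 13.75 M [-0.322 -0.011 -0.011] sd [0.027 0.017 0.016] Mz [-0.    0.   -0.03] tau6 [0.37 0.12 0.03] F [ 1.7 -1.7 -1.6] pos [589.01 -74.03  68.08] rpy [-90.07   0.76 175.18] q6 1.414 op 35.64
```

Call:
apply_moves(increments=[[[0,0.002,0],[0,2.5,0],3],[[0,0.002,0],[0,2.5,0],3],[[0,0.002,0],[0,2.5,0],3],[[0,0.002,0],[0,2.5,0],3],[[0,0,0],[0,0,0],3]])

```text
t: 14.38
eef_pos: [589.0, -74.3, 68.0]
tcp_rot: [-1.574, 0.013, 2.883]
ft_force: [1.9, -1.4, -0.9]
opening: 0.376
```

```bash
python3 av.py 3
```

```text
t 14.53 M [-0.338 -0.024 -0.016] sd [0.037 0.04  0.042] Mz [ 0.04 -0.05 -0.04] tau6 [0.36 0.12 0.03] F [ 1.8 -2.1 -1.4] pos [588.96 -74.33  68.  ] rpy [-90.16   0.73 165.2 ] q6 1.588 op 35.77
```

Call:
apply_moves(increments=[[[0,0.002,0],[0,2.5,0],3],[[0,0.002,0],[0,2.5,0],3],[[0,0.002,0],[0,2.5,0],3],[[0,0.002,0],[0,2.5,0],3],[[0,0,0],[0,0,0],3]])

```text
t: 15.15
eef_pos: [588.8, -74.6, 67.9]
tcp_rot: [-1.574, 0.012, 2.712]
ft_force: [1.9, -2.2, -1.8]
opening: 0.379
```

```bash
python3 av.py 3
```

```text
t 15.3 M [-0.33   0.031  0.423] sd [0.003 0.004 0.023] Mz [0.44 0.43 0.39] tau6 [0.79 0.55 0.45] F [ 1.8 -2.2 -1.4] pos [588.85 -74.62  67.91] rpy [-90.21   0.71 155.38] q6 1.761 op 36.01
```

The nut bears now, with Mz about 0.42 N m. One small nudge more.

Call:
apply_moves(increments=[[[0,0,0],[0,0.8,0],3],[[0,0,0],[0,0.8,0],3],[[0,0,0],[0,0.5,0],3],[[0,0,0],[0,0,0],3],[[0,0,0],[0,0,0],3]])

```text
t: 15.92
eef_pos: [588.8, -74.7, 67.9]
tcp_rot: [-1.575, 0.012, 2.675]
ft_force: [1.1, -0.9, -1.9]
opening: 0.381
```

```bash
python3 av.py 4
```

```text
t 16.12 M [-0.367 -0.002  0.551] sd [0.022 0.014 0.025] Mz [0.56 0.52 0.59 0.54] tau6 [0.56 0.55 0.55 0.55] F [ 1.6 -1.6 -1.8] pos [588.81 -74.66  67.91] rpy [-90.22   0.7  153.25] q6 1.799 op 36.18
```

Torque is 0.55 N m: firm, and clear of the 0.75 limit. Releasing and rising.

Call:
apply_moves(increments=[[[0,0,0],[0,0,0],6],[[0,0,0],[0,0,0],9.5],[[0,0,0],[0,0,0],9.5],[[0,0,0],[0,0,0],9.5],[[0,0,0],[0,0,0],9.5]])

```text
t: 16.75
eef_pos: [588.3, -74.0, 68.0]
tcp_rot: [-1.576, 0.011, 2.672]
ft_force: [0.0, 0.0, 0.3]
opening: 0.849
```

Call:
apply_moves(increments=[[[0,0,0],[0,0,0],9.5],[[0,-2,0],[0,0,0],9.5],[[0,-5,0],[0,0,0],9.5],[[0,-5,0],[0,0,0],9.5],[[0,0,0],[0,0,0],9.5]])

```text
t: 17.38
eef_pos: [586.7, -73.9, 190.9]
tcp_rot: [-1.575, 0.009, 2.672]
ft_force: [0.5, 0.4, -1.2]
opening: 0.997
```

```bash
python3 - <<'E'
from fit import *
s=state(); print(s['eef_pos'],s['tcp_rot'],s['ft_force'],s['opening'])
p,W,f=cam('wrist')
for th in ['thin_corner','lock_corner','lock_nut','jar','wrench','screwdriver']:
    for d in nets.mark_of(p,th)[:1]:
        X=toW(W,d['point']); print(th,round(d['confidence'],2),X.round(1))
c=(585.5,-73.8)
overlay(p,W,f,[(hexpts(c,np.radians(153.2),89),(0,0,255)),(hexpts(c,np.radians(45),66),(255,0,0)),(circ(c,12,112),(0,255,0))],'pics/o3.png',40,5)
p,W,f=cam('side')
for th in ['thin_corner','jar','wrench','screwdriver']:
    for d in nets.mark_of(p,th)[:2]:
        X=toW(W,d['point']); print(th,round(d['confidence'],2),X.round(1))
E
```

```text
[586.69984918 -73.93313387 190.88824143] [-1.57537722  0.00899386  2.67180617] [ 0.53462528  0.38082693 -1.21509922] 0.9966082693921594
thin_corner 0.84 [598.9 -58.6  70.4]
lock_nut 0.6 [584.9 -71.5  70.1]
jar 0.98 [593.2  96.   -3.4]
wrench 0.76 [ 675.9 -205.1    1.8]
screwdriver 0.84 [452.5 135.3   4.3]
thin_corner 0.85 [604.8 -60.   63.6]
thin_corner 0.83 [ 412.3 -175.    48.7]
jar 0.74 [ 5.978e+02  9.950e+01 -5.000e-01]
wrench 0.93 [ 678.4 -202.7   -1.7]
screwdriver 0.93 [450.1 141.2  -0.8]
```

View pics/o3.png

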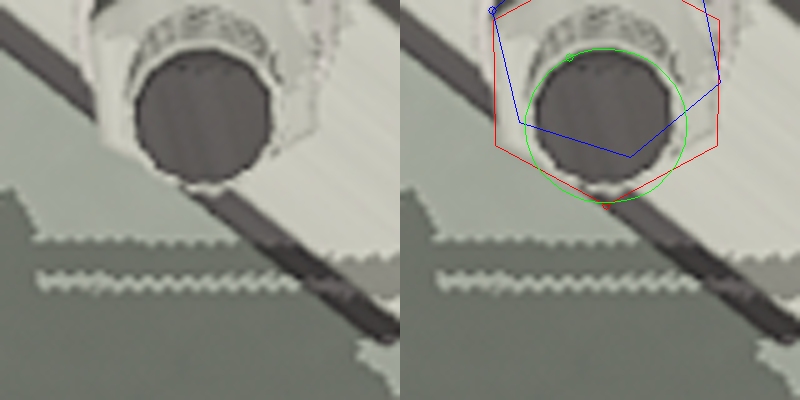

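```bash
python3 -c "
from cell import env; print(env.job_done())"
```

```text
the job is handed in; nothing more can be done
None
```

I ran the lock nut on the larger grey clamp down about 200° in one grip until it bore on the thin nut. I then tightened it to about 0.55 N m, let go, rose clear and handed the job in at about 17.5 s of the 64 s allowed. No verdict was reported.

- **Torque:** I overshot the 0.45 to 0.5 N m aim a little. The wrist moment (0.55) and the last joint's torque (0.55) agreed with the nut held still. That is above the 0.37 needed for firm and below the 0.75 that drags the thin nut. By the given yield it is about 0.15 rad past first bearing.
- **After letting go:** The force on the tool was about zero with the gripper open. The jar, wrench and screwdriver were within 10 mm of where they were first measured, which is about the networks' scatter.
- **Thin nut:** The nearest wrist reading of its corner agreed with the first one to about 3 mm, and a side-camera reading was about 6 mm off. The networks are only good to about 4 mm, so neither proves that it stayed within 3 mm. I rely on the torque staying under 0.75 N m.
- **Disagreement:** In the last picture the lock nut looked roughly 3° behind the jaw angle. This could be play in the grip, the nut easing back a little, or blur. Even if it eased back that far, about 0.10 rad remains, above the 0.06 needed.

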